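# Swing the lid over the sausages at the barn grill stall

## Robot

A 6-joint arm with a two-finger parallel gripper is mounted at the origin on the work surface. World frame = base frame: x ahead of the robot, y to its left, z up, the work surface at z = 0. Lengths are in m, angles in degrees, forces in N, time in s.
With the tool pointing down it reaches from about 0.3 to 0.75 m from the base axis. Payload 8.5 kg.
Tool frame: the origin (TCP) lies midway between the tips of the shut fingers; the grasp point (between the pads) lies env.tcp_to_grasp behind it (env.tcp_to_grasp is the distance from the TCP to the grasp point, in m); z points along the fingers, y is the line along which they close (so a half turn about z gives the same grasp; the last joint's range is limited). The gripper opens to 85 mm and grips with 20 to 120 N. Pads are 22 mm wide; open, the fingers measure 114 mm over their backs; the gripper's body (76 mm by 85 mm) begins 54 mm behind the grasp point. The pads swing forward as they close: fully open they stand 13 mm farther back than shut.
Start: joints at [50.69, 21.807, 74.336, -0, 83.858, -12.336], TCP at [0.249, 0.49, 0.231] pointing down, gripper open.
Joint ranges: [-178.18, 178.18], [-50.72, 133.34], [12.68, 142.11], [-81.47, 261.47], [9.98, 163.14], [-165.26, 165.26]. Speed limits (degrees/s): [136.94, 136.94, 180, 180, 180, 180].

## Interface

Orientations are given as a 3x3 rotation matrix whose columns are the frame's x, y, z axes.
In Python, from rig import observe, optics, job, env gives the robot as it stands. The module is installed in compiled form; this text tells all that it offers.
- The arm moves only by the shell command python3 -m jog 'ROWS' [FORCE]. ROWS is JSON, a list of rows, each a list of 7 numbers: the turn, a rotation vector about the tool's x, y, z in rad, then the shift along the tool's x, y, z in m, then the opening in per cent of the stroke, from 0 (shut) to 100 (fully open). A call has 1 to 10 rows; each row shifts and turns the commanded pose from where the row before left it, along the tool's axes as they then stand; what a row does not reach is not made up. A row lasts 1/8 s, in which the tool goes at most 62.5 mm and 10.7 degrees, less where a joint would pass 70% of its speed; a pose out of reach is approached as far as the arm can. A call is refused whole if a number of a shift passes 0.0625 or a number of a turn 0.188, either way. A call with a gripper value outside its range is refused whole. The fingers move at their own pace and stop on an object; FORCE is the grip in N (left out, the last holds). Time passes only in rows, so rows that do not move let the fingers close. It gives the time, the measured TCP pose, the force, the opening and the grip force at its end, in the units of the state.
- observe(): the state, without advancing time (a new reading comes with each control period).
- optics.get_image(name): name is "side" or "top" or "wrist"; returns a dict with "pixels" (384x512x3 uint8, red, green, blue), "mtx" (3x3 intrinsics, pixels), "rvec" (rotation vector, rad) and "tvec" (3), from world to camera coordinates, as OpenCV has them. Camera axes: x right, y down, z forward; pixel columns grow to the right and rows downward; lengths in m; the calibration is good to about 2 mm. A picture is of the moment at which its call begins. There is no depth.
- job.close_job(): hands the job in; it is judged then, once.
The state is a dict: "time_s": time; "q": joint angles; "qvel": joint speeds; "joint_efforts": joint torques, N m; "position": TCP position; "tool_rot": TCP orientation; "ft_force": force on the tool from outside, world axes, zero at the start; "wrist_torque": the same for the moment, N m; "grip_width": finger opening in m; "gripper_force": force on a finger pad.
Only numpy, scipy, OpenCV 4.12 (cv2) and the standard library are available. Lean on these libraries where they do the work, as an engineer would, in place of code of your own. Each camera call takes 0.05 s, during which the arm holds its last target. There are 200 camera calls.

## Task

At the serving station, swing the flat wooden lid round its pivot pin until it completely covers the well that holds the sausages, so that none of that opening shows, and leave the well with the bread rolls open. Leave the lid lying flat on the deck, and do not disturb the food.

Things in the scene. Friction and masses are not known exactly. Their poses are not given: they have to be found in the camera images.
- lid: flat wooden lid lying loose on the steel deck (90 mm high): a disc 180 mm across, 16 mm thick, no knob, about 0.3 kg, with a 56 mm wide tongue. Origin: the 18 mm hole in the tongue, at the underside (deck height); x points to the disc, z up. The deck's fixed 14 mm pin stands in the hole (2 mm play; 30 mm wide head, top 30 mm above the deck): the lid only swings about it and stays where left
- lid_mid (a point): the middle of the lid's disc, half-way up its thickness (8 mm above the deck), 160 mm from the hole; axes as the lid's. At the start it lies between the two wells, on the side of the pin away from the robot. The disc's edge can be pushed from either side. The deck is the top of a fixed steel serving station, 300 x 480 mm
- sausage_mid (a point): the middle of the heap of five brown sausages, on the axis of the round well that holds them, 43 mm below the deck. The deck has two wells, 124 mm wide, one left and one right of the pin, each centred 160 mm from it, 140 degrees apart as seen from the pin; either may hold the sausages. All the food lies below the deck
- roll_mid (a point): the middle of the three round bread rolls, on the axis of the other well, 48 mm below the deck. Salt and pepper pots 85 mm high stand on the two deck corners farthest from the pin, outside the lid's sweep
Mind the look-alikes: they are no part of the job. What is shaped like the part that bears sausage_mid but purple is not meant.

How it is judged:
By the outcome, as a careful person would: the job done as asked, in the order asked, and still so for the second after the job is handed in, with the robot touching nothing.
It also fails if it takes over 35 s, if anything falls off the work surface, if the arm or the gripper's body presses on something with over 40 N, if the wrist force passes 120 N, or if a joint passes its speed limit or range.

## Working session

There is one attempt and no reset: what is moved stays moved. The work goes in short steps, Python scripts to look and compute and a shell command to move; the robot and the scene stay as the last step left them, time stands still between calls to the robot, and variables do not carry over. Pictures are saved under pics/ and viewed, at most 10 in all, crops included, and the job is handed in when it is done.

```bash
mkdir -p pics; python3 - <<'E'
from rig import observe, optics, env
import cv2
s=observe()
print(s['time_s'],s['position'],s['tool_rot'],s['grip_width'],env.tcp_to_grasp)
for n in('top','side'):
    d=optics.get_image(n); cv2.imwrite(f'pics/{n}0.png',d['pixels'][:,:,::-1]); print(n,d['mtx'],d['rvec'],d['tvec'])
E
```

```text
0.0 [0.24928902 0.48992335 0.2307046 ] [[-8.91216939e-01  4.53576351e-01 -9.28546587e-04]
 [ 4.53577200e-01  8.91216243e-01 -1.15443206e-03]
 [ 3.03912721e-04 -1.45001696e-03 -9.99998903e-01]] 0.08511694066833889 0.0187
top [[381.62767592   0.         254.35320906]
 [  0.         381.62767592 188.986064  ]
 [  0.           0.           1.        ]] [ 2.02378979 -2.1735755   0.27019738] [0.09067278 0.43932174 0.870825  ]
side [[359.09899555   0.         253.58027254]
 [  0.         359.09899555 190.29979272]
 [  0.           0.           1.        ]] [ 2.25471283 -0.40584935  0.15731962] [-0.38118147  0.21809605  0.68757462]
```

View pics/top0.png

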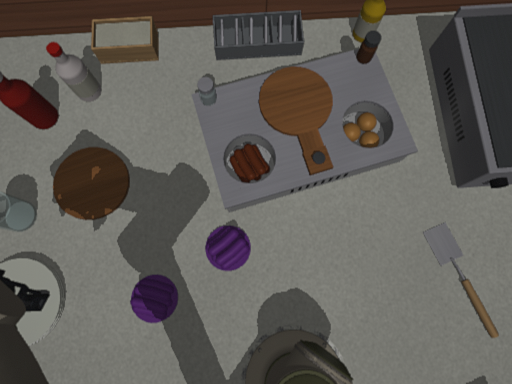

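View pics/side0.png

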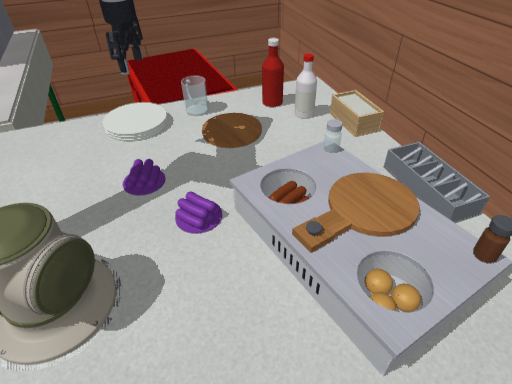

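The top view shows:
- **Wells:** the brown sausages are in the left well, about (249,160). The rolls are in the right well, about (368,127).
- **Lid:** the disc is at about (296,101) and the pin head at about (318,157).
- **Look-alikes for the sausages:** two purple heaps at (228,247) and (154,298).
- **Look-alike for the lid:** a loose brown disc at (92,183).

I choose the brown sausages at (249,160) and the disc with the tongue. A close crop will check that choice.

```bash
cat > h.py <<'E'
import numpy as np, cv2
from rig import observe, optics
def ray(d,px,z):
    R=cv2.Rodrigues(np.array(d['rvec'],float))[0]; t=np.array(d['tvec'],float).ravel()
    px=np.atleast_2d(np.array(px,float)); v=(np.linalg.inv(d['mtx'])@np.c_[px,np.ones(len(px))].T).T@R
    c=-R.T@t; return c+v*((z-c[2])/v[:,2])[:,None]
def proj(d,P): return cv2.projectPoints(np.array(P,float).reshape(-1,1,3),np.array(d['rvec'],float),np.array(d['tvec'],float),d['mtx'],None)[0].reshape(-1,2)
def circ(p):
    A=np.c_[2*p[:,:2],np.ones(len(p))]; s=np.linalg.lstsq(A,(p[:,:2]**2).sum(1),rcond=None)[0]
    return s[:2],np.sqrt(s[2]+s[:2]@s[:2])
def wood(d):
    h=cv2.cvtColor(d['pixels'],cv2.COLOR_RGB2HSV)
    m=cv2.inRange(h,(5,90,60),(20,255,255)); return m
E
python3 - <<'E'
from h import *
for n,roi in(('top',(190,60,420,205)),('side',(225,130,512,350))):
    d=optics.get_image(n); m=wood(d); x0,y0,x1,y1=roi
    k=np.zeros_like(m);k[y0:y1,x0:x1]=m[y0:y1,x0:x1]
    cs=[c for c in cv2.findContours(k,cv2.RETR_EXTERNAL,cv2.CHAIN_APPROX_NONE)[0] if cv2.contourArea(c)>40]
    for c in cs:
        (x,y),r=cv2.minEnclosingCircle(c); print(n,'blob',round(x),round(y),round(r),cv2.contourArea(c))
    c=max(cs,key=cv2.contourArea)[:,0]
    p=ray(d,c,.106)
    q=p
    for i in range(6):   # trim the tongue
        ctr,r=circ(q); e=np.hypot(*(p[:,:2]-ctr).T); q=p[abs(e-.09)<(.02,.012,.008,.006,.005,.005)[i]]
    print(n,'disc',ctr,r,len(q),len(p))
    # dark pin head inside tongue
    g=cv2.cvtColor(d['pixels'],cv2.COLOR_RGB2GRAY)
    pin=(318,157) if n=='top' else (314,228)
    print('pin',ray(d,pin,.12))
    cv2.imwrite(f'pics/{n}c.png',cv2.resize(d['pixels'][y0:y1,x0:x1,::-1],None,fx=3 if n=='top' else 2.6,fy=3 if n=='top' else 2.6,interpolation=cv2.INTER_CUBIC))
E
```

```text
top blob 244 164 16 298.0
top blob 253 160 16 229.5
top blob 362 131 20 683.0
top blob 304 120 56 4736.0
top disc [ 0.61920788 -0.05954693] 0.08993707299385642 34 280
pin [[ 0.49319746 -0.09005122  0.12      ]]
side blob 392 290 30 1393.5
side blob 492 245 19 705.0
side blob 288 197 20 516.5
side blob 355 218 65 5556.0
side blob 448 174 77 4865.5
side blob 364 130 15 79.0
side blob 243 138 20 482.5
side disc [ 0.62200912 -0.0597201 ] 0.09045160352376745 47 302
pin [[ 0.49160338 -0.09570996  0.12      ]]
```

View pics/topc.png

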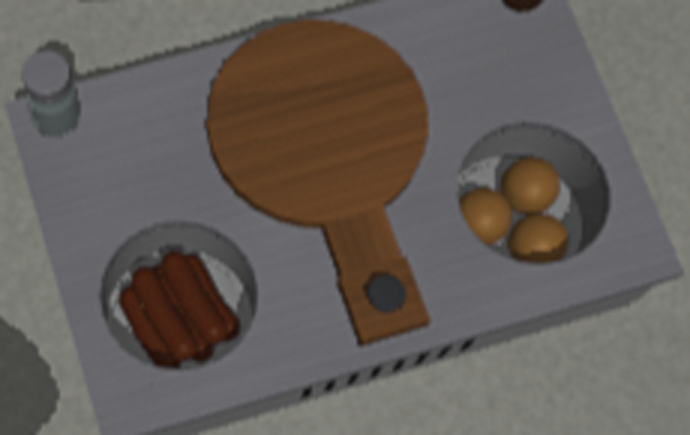

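The crop (3x, offset 190,60) confirms it: the sausage well's rim is centred near (250,158.7) and the roll well's near (367.7,124.3). The disc is near (296,100.7) and the pin head near (318.7,157.3). My disc fit gives only 130 mm from the pin instead of 160, so it is wrong. I will redo it from clean points.

```bash
cat > m.py <<'E'
from h import *
def disc(d,seed,z=.106):
    m=wood(d); n=cv2.connectedComponents(m)[1]; k=(n==n[seed[1],seed[0]]).astype(np.uint8)
    k=cv2.morphologyEx(k,cv2.MORPH_CLOSE,np.ones((5,5)))
    c=max(cv2.findContours(k,cv2.RETR_EXTERNAL,cv2.CHAIN_APPROX_NONE)[0],key=cv2.contourArea)[:,0]
    p=ray(d,c,z)[:,:2]; best=None; rng=np.random.default_rng(0)
    for _ in range(500):
        ctr,r=circ(p[rng.choice(len(p),3,False)])
        if abs(r-.09)<.006:
            i=abs(np.hypot(*(p-ctr).T)-r)<.002
            if best is None or i.sum()>best.sum(): best=i
    return circ(p[best]),best.sum(),len(p)
E
python3 - <<'E'
from m import *
t=optics.get_image('top'); print('disc',disc(t,(296,101)))
s=optics.get_image('side'); print('disc side',disc(s,(375,200)))
W=lambda cx,cy:(190+cx/3,60+cy/3)
pin=ray(t,W(386,292),.12)[0]; sw=ray(t,W(180,296),.09)[0]; rw=ray(t,W(533,193),.09)[0]
print(pin,sw,rw)
for a in(sw,rw): v=a-pin; print(np.hypot(*v[:2]),np.degrees(np.arctan2(v[1],v[0])))
v=disc(t,(296,101))[0][0]-pin[:2]; print(np.hypot(*v),np.degrees(np.arctan2(v[1],v[0])))
# rim widths from crop extremes
for a,b in(((102,296),(257,296)),((457,193),(609,193))): print(np.linalg.norm(ray(t,W(*a),.09)-ray(t,W(*b),.09)))
print('deck corners',ray(t,[W(10,105),W(680,272)],.09)[:,:2])
print('salt top',ray(t,W(47,72),.175)[0])
E
```

```text
disc ((array([ 0.64606479, -0.05441363]), np.float64(0.08870694278371428)), np.int64(168), 278)
disc side ((array([ 0.64717229, -0.05637848]), np.float64(0.08835143353081253)), np.int64(129), 301)
[ 0.49229265 -0.09148555  0.12      ] [0.51003182 0.06497507 0.09      ] [ 0.57737263 -0.22592589  0.09      ]
0.15746303218631902 83.5315488563996
0.15909999261076016 -57.67250383910601
0.15817774294288361 13.554418079687402
0.12228014881299014
0.1232123291833545
deck corners [[ 0.68443762  0.19301842]
 [ 0.50222821 -0.33316953]]
salt top [0.66414632 0.15346492 0.175     ]
```

The fit is now consistent. The pin is at (0.492,-0.0915) and the lid is 158 mm from it at 13.5°. The sausage well is at 83.5°, and the wells are 141° apart. The lid has to swing +70°, pushed from the -y side with shut fingers. I start by turning the tool's x axis along the tangent (103.5°) and shutting the gripper.

```bash
python3 -m jog '[[0,0,0.173,0,0,0,0],[0,0,0.173,0,0,0,0],[0,0,0.173,0,0,0,0],[0,0,0.173,0,0,0,0],[0,0,0.173,0,0,0,0],[0,0,0,0,0,0,0]]' 30
python3 -m jog '[[0,0,0,-0.057,0.02,0,0],[0,0,0,-0.057,0.02,0,0],[0,0,0,-0.057,0.02,0,0],[0,0,0,-0.057,0.02,0,0],[0,0,0,-0.057,0.02,0,0],[0,0,0,-0.057,0.02,0,0],[0,0,0,-0.057,0.02,0,0],[0,0,0,-0.057,0.02,0,0],[0,0,0,-0.057,0.02,0,0],[0,0,0,-0.057,0.02,0,0]]'
```

```text
time_s: 1.05
position: [0.2494, 0.4901, 0.2313]
tool_rot: [[-0.234, 0.972, -0.0], [0.972, 0.234, -0.0], [-0.0, -0.0, -1.0]]
ft_force: [-0.2, 0.3, -0.3]
grip_width: 0.0001
gripper_force: 0.0
time_s: 2.3
position: [0.5775, -0.0195, 0.2314]
tool_rot: [[-0.237, 0.972, 0.0], [0.972, 0.237, 0.0], [0.0, 0.0, -1.0]]
ft_force: [1.1, 1.2, 0.6]
grip_width: 0.0002
gripper_force: 0.0
```

```bash
python3 -m jog '[[0,0,0,-0.057,0.02,0,0],[0,0,0,-0.057,0.02,0,0],[0,0,0,-0.057,0.02,0,0],[0,0,0,0,0,0.04,0],[0,0,0,0,0,0.04,0],[0,0,0,0,0,0,0]]'
python3 - <<'E'
from h import *
t=optics.get_image('top'); s=optics.get_image('side')
cv2.imwrite('pics/pre.png',np.hstack([t['pixels'][20:220,190:450],s['pixels'][100:300,225:485]])[:,:,::-1])
E
```

```text
time_s: 3.05
position: [0.6736, -0.1695, 0.1481]
tool_rot: [[-0.236, 0.972, -0.006], [0.972, 0.236, 0.003], [0.004, -0.006, -1.0]]
ft_force: [0.4, 0.5, 1.3]
grip_width: 0.0
gripper_force: 0.0
```

View pics/pre.png

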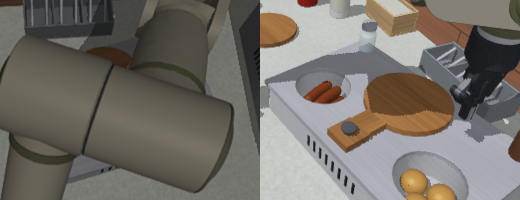

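The side crop shows the shut fingers beyond the disc's right edge, clear of the pots and the roll well. Next I descend to 8 mm above the deck, touch the edge, and swing in 5° steps about the pin.

```bash
python3 -m jog '[[0,0,0,0,0,0.03,0],[0,0,0,0,0,0.022,0],[0,0,0,0,0,0,0],[0,0,0,0,0,0,0]]'
python3 -m jog '[[0,0,0,0.009,0,0,0],[0,0,0,0.009,0,0,0],[0,0,-0.0873,0.0142,0.0082,0,0],[0,0,-0.0873,0.0142,0.0082,0,0],[0,0,-0.0873,0.0142,0.0082,0,0],[0,0,-0.0873,0.0142,0.0082,0,0],[0,0,0,0,0,0,0],[0,0,0,0,0,0,0]]'
python3 - <<'E'
from h import *
P=observe()['position'];r=np.array(P[:2])-[.4923,-.0915];print(np.hypot(*r),np.degrees(np.arctan2(r[1],r[0])))
s=optics.get_image('side'); cv2.imwrite('pics/mid.png',s['pixels'][100:340,225:512,::-1])
E
```

```text
time_s: 3.65
position: [0.6758, -0.1702, 0.1018]
tool_rot: [[-0.233, 0.972, 0.004], [0.972, 0.234, -0.002], [-0.002, 0.003, -1.0]]
ft_force: [-0.1, -0.1, 0.8]
grip_width: 0.0001
gripper_force: 0.0
time_s: 4.65
position: [0.6808, -0.0881, 0.0994]
tool_rot: [[-0.55, 0.835, -0.0], [0.835, 0.55, 0.0], [0.0, -0.0, -1.0]]
ft_force: [0.1, 0.1, 0.0]
grip_width: 0.0001
gripper_force: 0.0
0.18849392039030324 1.0470509119114004
```

View pics/mid.png

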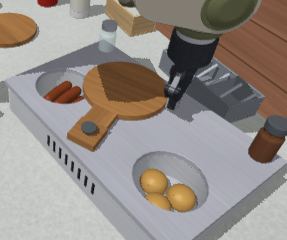

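The lid is swinging: its disc has come off the start position towards the sausage well, and the fingers sit on its edge. I continue for 40° more.

```bash
python3 -m jog '[[0,0,-0.0873,0.0142,0.0082,0,0],[0,0,-0.0873,0.0142,0.0082,0,0],[0,0,-0.0873,0.0142,0.0082,0,0],[0,0,-0.0873,0.0142,0.0082,0,0],[0,0,-0.0873,0.0142,0.0082,0,0],[0,0,-0.0873,0.0142,0.0082,0,0],[0,0,-0.0873,0.0142,0.0082,0,0],[0,0,-0.0873,0.0142,0.0082,0,0],[0,0,0,0,0,0,0],[0,0,0,0,0,0,0]]'
python3 - <<'E'
from m import *
P=observe()['position'];r=np.array(P[:2])-[.4923,-.0915];print(np.hypot(*r),np.degrees(np.arctan2(r[1],r[0])))
s=optics.get_image('side')
q=proj(s,[.4923+.16*np.cos(np.radians(73)),-.0915+.16*np.sin(np.radians(73)),.106])[0].astype(int)
c=disc(s,q); v=c[0][0]-[.4923,-.0915]; print(c,np.hypot(*v),np.degrees(np.arctan2(v[1],v[0])))
cv2.imwrite('pics/mid2.png',s['pixels'][100:340,225:512,::-1])
E
```

```text
time_s: 5.95
position: [0.6353, 0.0314, 0.0994]
tool_rot: [[-0.958, 0.287, 0.0], [0.287, 0.958, -0.0], [-0.0, -0.0, -1.0]]
ft_force: [-0.4, -0.7, 0.6]
grip_width: 0.0
gripper_force: 0.0
0.1885171857270992 40.6775901931501
((array([0.53607217, 0.06082033]), np.float64(0.08827480935245302)), np.int64(112), 277) 0.15848497210696136 73.96697935363846
```

View pics/mid2.png

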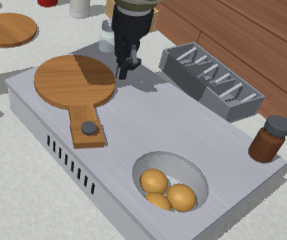

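The disc now lies almost over the sausage well and measures 74°, with the target at 83.5°. I push 10° more slowly, back off, and lift.

```bash
python3 -m jog '[[0,0,-0.0436,0.007,0.0042,0,0],[0,0,-0.0436,0.007,0.0042,0,0],[0,0,-0.0436,0.007,0.0042,0,0],[0,0,-0.0436,0.007,0.0042,0,0],[0,0,0,0,0,0,0],[0,0,0,0,0,0,0]]'
python3 -m jog '[[0,0,0,-0.012,0,0,0],[0,0,0,-0.012,0,0,0],[0,0,0,0,0,-0.04,0],[0,0,0,0,0,-0.05,0],[0,0,0,0,0,-0.05,0],[0,0,0,-0.05,0,0,0],[0,0,0,-0.05,0,0,0],[0,0,0,0,0,0,0],[0,0,0,0,0,0,0]]'
python3 - <<'E'
from m import *
im=[]
for n in('side','top'):
    s=optics.get_image(n)
    q=proj(s,[.4923+.16*np.cos(np.radians(83)),-.0915+.16*np.sin(np.radians(83)),.106])[0].astype(int)
    try:
        c=disc(s,q); v=c[0][0]-[.4923,-.0915]; print(n,c,np.hypot(*v),np.degrees(np.arctan2(v[1],v[0])),'to well',c[0][0]-[.5100,.0650])
    except Exception as e: print(n,e)
    im.append(s['pixels'][100:340,200:512] if n=='side' else s['pixels'][20:260,170:450])
cv2.imwrite('pics/end.png',np.hstack(im)[:,:,::-1])
E
```

```text
time_s: 6.75
position: [0.6113, 0.0546, 0.0994]
tool_rot: [[-0.994, 0.114, -0.0], [0.114, 0.994, -0.0], [0.0, -0.0, -1.0]]
ft_force: [0.2, -0.4, 0.5]
grip_width: -0.0003
gripper_force: 0.0
time_s: 7.88
position: [0.7345, 0.0405, 0.2389]
tool_rot: [[-0.994, 0.114, -0.001], [0.114, 0.994, 0.0], [0.001, 0.0, -1.0]]
ft_force: [-0.5, -0.2, -0.2]
grip_width: -0.0002
gripper_force: 0.0
side ((array([0.50910493, 0.06595569]), np.float64(0.08847433160930047)), np.int64(114), 276) 0.15834993320502547 83.90799802348215 to well [-0.00089507  0.00095569]
top ((array([0.85415484, 0.3168652 ]), np.float64(0.09190280152752914)), np.int64(51), 2671) 0.5456198851183354 48.455655972552115 to well [0.34415484 0.2518652 ]
```

View pics/end.png

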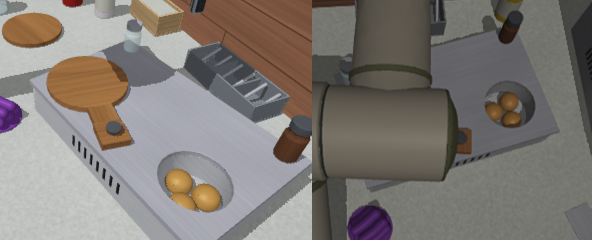

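The side view shows the lid lying flat over the sausage well, disc at about (88,83) in the crop. Its measured centre is about 1.5 mm from the well's axis, against 28 mm of overlap all round. The rolls are open and undisturbed, and the gripper is clear of everything. I'm handing in.

```bash
python3 -c "
from rig import job; print(job.close_job())"
```

```text
the job is handed in; nothing more can be done
None
```

The lid now lies flat over the sausage well, its centre measured about 1.5 mm from the well's axis; the roll well is open, the rolls look undisturbed, and I handed the job in after about 8 s of robot time (the hand-in gave no verdict).

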